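# Close a drill jig over a gearbox housing

## Robot

A 7-joint arm with a two-finger parallel gripper is mounted at the origin on a cart in front of the work surface, level with it; the furniture and walls round the work are solid. World frame = base frame: x ahead of the robot, y to its left, z up, the work surface at z = 0. Lengths are in m, angles in rad, forces in N, time in s.
With the tool pointing down it reaches from about 0.425 to 0.925 m from the base axis. Payload 6.8 kg.
Tool frame: the origin (TCP) lies midway between the tips of the shut fingers; the grasp point (between the pads) lies 19 mm behind it; z points along the fingers, y is the line along which they close (so a half turn about z gives the same grasp; the last joint's range is limited). The gripper opens to 85 mm and grips with 20 to 120 N. Pads are 22 mm wide; open, the fingers measure 114 mm over their backs; the gripper's body (76 mm by 85 mm) begins 54 mm behind the grasp point. The pads swing forward as they close: fully open they stand 13 mm farther back than shut.
Start: joints at [1.181, 0.477, 0.022, 1.555, -0.011, 1.109, -0.083], TCP at [0.188, -0.648, 0.231] pointing down, gripper open.
Joint ranges: [-2.96, 2.96], [-0.34, 2.1], [-1.41, 1.46], [0.24, 2.44], [-1.37, 4.51], [0.17, 1.92], [-2.96, 2.96]. Speed limits (rad/s): [2.39, 2.39, 3.14, 3.14, 3.14, 3.14, 3.14].

## Interface

Orientations are given as a rotation vector (axis times angle).
In Python, from bench import r gives the robot as it stands. The module is installed in compiled form; this text tells all that it offers.
- The arm moves only by the tool apply_moves, never from a script. Its argument "rows" is a list of rows, each a list of 6 numbers: the shift along the tool's x, y, z scaled (see below), then the turn, a rotation vector about the tool's x, y, z scaled (see below). A call has 1 to 5 rows; each row is the pose to reach, as a shift and turn from the pose commanded when the call began, along the tool's axes at that moment; what a row does not reach only later rows make up. The controller multiplies each number of a shift by 0.25 m and each number of a turn by 90 degrees. A row lasts 1/8 s, in which the tool goes at most 62.5 mm and 10.7 degrees, less where a joint would pass 70% of its speed; a pose out of reach is approached as far as the arm can. A call with a number of a shift or a turn outside -1 to 1 is refused whole. A call with a gripper value outside its range is refused whole. "claw" is the opening, from 0 (shut) to 1 (fully open), set as the call begins (left out, the last holds). The fingers move at their own pace and stop on an object; "newtons" is the grip in N (left out, the last holds). Time passes only in rows, so rows that repeat a pose let the fingers close. It gives the time, the measured TCP pose, the force, the opening and the grip force at its end, in the units of the state.
- r.get_obs(): the state, without advancing time (a new reading comes with each control period).
- r.grab_frame(name): name is "scene" or "top" or "wrist"; returns a dict with "pixels" (420x560x3 uint8, red, green, blue), "intrinsics" (3x3 intrinsics, pixels), "eye" and "attitude" of the camera in the world. Camera axes: x right, y up, looking along -z (the intrinsics and any distortion apply to the point x, -y, -z); pixel columns grow to the right and rows downward; lengths in m; the calibration is good to about 2 mm. The wrist camera is an equidistant fisheye: a pixel r from the principal point sees the ray r / f radians off the axis. A picture is of the moment at which its call begins. There is no depth.
- r.hand_in(): hands the job in; it is judged then, once.
Trained networks look in a picture, given as the dict that the camera call returned (one of the last four; its "shot" number tells which), for a name from the list of things; names that differ only in an ending like _2 or _b are one class to them, and where a whole thing is asked for, a point or a joint stands for the part that bears it (a point fixed in the world has none). Each returns a list of dicts, best first, with "conf" (0 to 1); they miss things now and then, are a little off and sometimes report something else, mostly with a low value. They report only what shows in the picture. A call takes as long as a camera call.
- r.search_frame(picture, thing): "rect" ([left, top, width, height] in pixels, round what is visible of it).
- r.outline_of(picture, thing): "pixels" (420x560 bool, what is visible of it) and "rect" ([left, top, width, height] in pixels, round what is visible of it).
- r.landmark_of(picture, thing): "point" ([column, row] in pixels: a listed point, or the origin of a listed thing).
The state is a dict: "clock": time; "joints": joint angles; "qvel": joint speeds; "tau": joint torques, N m; "tcp_pos": TCP position; "orientation": TCP orientation; "contact_force": force on the tool from outside, world axes, zero at the start; "moment": the same for the moment, N m; "grip_width": finger opening in m; "gripper_force": force on a finger pad.
Only numpy, scipy, OpenCV 4.12 (cv2) and the standard library are available. Lean on these libraries where they do the work, as an engineer would, in place of code of your own. Each camera call takes 0.05 s, during which the arm holds its last target. There are 200 camera calls.

## Task

Load the drill jig by pushing with your fingertips; nothing needs gripping and the housing must not be lifted. First push the grey housing that lies on the jig's plate all the way along between the guide strips until it sits against the end stop, then push the open hinged leaf down until it is fully shut over the housing. Last, push the red-knobbed bolt fully home over the shut leaf to lock it. Leave the things that stand around undisturbed.

Things in the scene. Friction and masses are not known exactly. Their poses are not given: they have to be found in the camera images.
- jig: leaf-type drill jig fixed to the bench: steel plate 155 x 210 mm, top 22 mm above the bench, carrying guides, stop, leaf and latch. Origin on the bench; x, y along the plate's sides, z up; turned 0 to 0.35 rad anticlockwise from the world axes. The plate covers x -90 to +65 mm, y -105 to +105 mm. The housing slides towards +y; the leaf is hinged at the +y end; the latch stands at the corner towards -x, -y
- end_stop (a point): middle of the end stop's face, at jig x = 0, y = +60 mm, 45 mm above the bench (the stop's top is at 60 mm). Axes as the jig's. Two low guide strips lead to it along the jig's y: inner faces at jig x = +-44 mm, tops 34 mm above the bench, from y = -75 to +55 mm
- housing_centre (a point): centre of the grey diecast housing lying bore up on the plate: 84 mm along the jig's x, 88 along its y, 58 high (top 80 mm above the bench). About 0.46 kg; 2 to 8 N push it along. Fully home its centre is at jig x = 0 (2 mm play), y = +16, z = 51 mm; it starts 20 to 45 mm short. This point's x axis points straight down, its y axis along the jig's y
- leaf_hinge (a point): middle of the leaf's hinge axis, at jig x = 0, y = +85 mm, z = 90 mm; the axis runs along the jig's x. The point's frame turns with the leaf: -y points from the hinge to the leaf's free end, z out of its outer face (upward when shut)
- leaf_push (a point): point on the leaf's outer (top) face, mid-width, on the solid strip near its free end, 138 mm from the hinge axis, 6 mm off the mid-plane; axes as leaf_hinge. Aluminium leaf 100 mm wide, 12 thick, ending 150 mm from the axis, with an ear at its -x side for the bolt. Heel pads hang 22 mm under it, 117 to 129 mm from the axis: they pass a housing that is home with 4 mm to spare, and land on one that is not
- leaf (a joint): angle of the leaf, rad: 0 = shut (level, top face 96 mm above the bench), about 1.57 = upright, stop at 2.0. It starts at 1.65 to 1.9, leaning a little away from the housing. The hinge is stiff: the leaf stays where it is left, and takes 2 to 7 N at leaf_push to move
- bolt (a joint): travel of the latch bolt along the jig's +y, m: 0 = drawn back, 0.025 = fully home against its stop with its nose over the ear at the side of the shut leaf. It starts at 0 to 0.003. Stays where it is left; takes about 1.5 N to push
- bolt_knob (a point): centre of the top of the bolt's upright red knob, 16 mm across, 20 mm tall, top 138 mm and underside 118 mm above the bench; the latch block under it (jig x -80 to -54, y -100 to -52 mm) is 115 mm high; with the bolt drawn back it is at jig x = -67 mm, y = -88 mm, and moves to jig y = -63 mm
- housing: the same housing as housing_centre; this origin lies at the middle of its side that faces the jig's -x, 42 mm from the centre
- next_housing: a second grey diecast gearbox housing, 60 x 91 x 84 mm, standing upright; leave it alone. Origin at the centre of its underside
- worm_wheel: bronze worm wheel on a steel shaft, 79 mm across, 116 mm tall, upright; leave it alone. Origin at the centre of its underside
- oil_can: yellow spray can with a red cap, 57 mm across, 189 mm tall, upright; leave it alone. Origin at the centre of its underside
- thread_lock: small red bottle with a black cap, 35 mm across, 109 mm tall, upright; leave it alone. Origin at the centre of its underside
- bearing: ball bearing lying flat, 62 mm across, 16 mm high; leave it alone. Origin at the centre of its underside
- spanner: steel combination spanner lying flat, 32 x 191 x 9 mm; leave it alone. Origin at the centre of its underside

How it is judged:
By the outcome, as a careful person would: the job done as asked, in the order asked, and still so for the second after the job is handed in, with the robot touching nothing.
It also fails if it takes over 58 s, if anything falls off the work surface, if the arm or the gripper's body presses on something with over 40 N, if the wrist force passes 120 N, or if a joint passes its speed limit or range.

## Working session

There is one attempt and no reset: what is moved stays moved. The work goes in short steps, Python scripts to look and compute and a tool call to move; the robot and the scene stay as the last step left them, time stands still between calls to the robot, and variables do not carry over. Pictures are saved under pics/ and viewed, at most 10 in all, crops included, and the job is handed in when it is done.

Besides the shell and the picture viewer there is one more tool, called after ">>>" as name(argument=value, ...), one argument or row to a line, values as JSON. apply_moves: Moves the arm, as the interface text tells. Its arguments: {"type":"object","properties":{"rows":{"type":"array","items":{"type":"array","items":{"type":"number"}}},"claw":{"type":"number"},"newtons":{"type":"number"}},"required":["rows"]}

```bash
mkdir -p pics
cat > h.py <<'E'
import numpy as np, cv2
from scipy.spatial.transform import Rotation as R
from bench import r
def Rm(f):
    a=np.array(f["attitude"],float)
    return a if a.shape==(3,3) else (R.from_rotvec(a).as_matrix() if a.size==3 else R.from_quat(a).as_matrix())
def ray(f,p):
    K=np.array(f["intrinsics"]); x=(p[0]-K[0,2])/K[0,0]; y=(p[1]-K[1,2])/K[1,1]
    d=Rm(f)@np.array([x,-y,-1]); return np.array(f["eye"]),d/np.linalg.norm(d)
def atz(f,p,z):
    e,d=ray(f,p); return e+d*(z-e[2])/d[2]
def proj(f,P):
    K=np.array(f["intrinsics"]); c=Rm(f).T@(np.array(P)-np.array(f["eye"]))
    return [K[0,2]+K[0,0]*c[0]/-c[2],K[1,2]-K[1,1]*c[1]/-c[2]]
def tri(fps):
    A=np.zeros((3,3));b=np.zeros(3)
    for f,p in fps:
        e,d=ray(f,p);M=np.eye(3)-np.outer(d,d);A+=M;b+=M@e
    return np.linalg.solve(A,b)
E
python3 - <<'E'
from h import *
np.set_printoptions(precision=4,suppress=True)
o=r.get_obs();print(o["tcp_pos"],o["orientation"],o["clock"])
F={n:r.grab_frame(n) for n in("scene","top")}
for n,f in F.items():
    cv2.imwrite(f"pics/{n}0.png",f["pixels"][:,:,::-1]); print(n,f["eye"],f["attitude"],f["intrinsics"],[k for k in f])
    for t in["jig","end_stop","housing_centre","leaf_hinge","leaf_push","bolt_knob","housing","next_housing","worm_wheel","oil_can","thread_lock","bearing","spanner"]:
        l=r.landmark_of(f,t); print(t,[(np.round(a["point"],1),round(a["conf"],2)) for a in l[:2]])
E
```

```text
[ 0.1875 -0.6478  0.2303] [-3.1086 -0.441   0.0006] 0.0
scene [-0.2616  0.9644  1.3557] [ 0.3503 -0.955  -2.3274] [[531.9246   0.     277.5043]
 [  0.     531.9246 207.2649]
 [  0.       0.       1.    ]] ['pixels', 'intrinsics', 'eye', 'attitude', 'shot']
jig [(array([255.6, 255.1]), 0.95), (array([234.3, 251.7]), 0.59)]
end_stop [(array([242.7, 256.7]), 0.75)]
housing_centre [(array([253.8, 247.6]), 0.79), (array([335.7, 184.1]), 0.57)]
leaf_hinge [(array([233. , 253.2]), 0.91)]
leaf_push [(array([224.5, 231.6]), 0.66)]
bolt_knob [(array([283.4, 219.4]), 0.49)]
housing [(array([262.2, 248.5]), 0.62)]
next_housing [(array([338.1, 185. ]), 0.8)]
worm_wheel [(array([301.8, 174.2]), 0.97)]
oil_can [(array([307.8, 156.6]), 0.82)]
thread_lock [(array([183.2, 262.6]), 0.69), (array([252.9, 241.4]), 0.45)]
bearing [(array([287.5, 192. ]), 0.6)]
spanner [(array([223.2, 328.3]), 0.83)]
top [0.3219 0.0317 1.2516] [ 0.1367 -0.1708 -1.5879] [[408.668    0.     280.8808]
 [  0.     408.668  210.2788]
 [  0.       0.       1.    ]] ['pixels', 'intrinsics', 'eye', 'attitude', 'shot']
jig [(array([237.9, 227.2]), 0.67)]
end_stop []
housing_centre [(array([241.3, 225. ]), 0.6), (array([336.8, 203.2]), 0.51)]
leaf_hinge [(array([182.7, 217. ]), 0.71), (array([207.6, 221.8]), 0.67)]
leaf_push [(array([184.7, 216.6]), 0.87)]
bolt_knob [(array([270.5, 238.8]), 0.47)]
housing [(array([246.9, 238.8]), 0.67), (array([384.1, 231.2]), 0.55)]
next_housing [(array([385. , 231.8]), 0.55)]
worm_wheel [(array([369.7, 187.7]), 0.82)]
oil_can [(array([399.6, 181.1]), 0.62)]
thread_lock [(array([180.3, 181.6]), 0.56)]
bearing [(array([332.7, 200. ]), 0.52)]
spanner [(array([152. , 269.4]), 0.79), (array([243. , 224.8]), 0.24)]
```

Run:
```python
import cv2
a=cv2.imread("pics/scene0.png")[130:350,130:400];b=cv2.imread("pics/top0.png")[130:310,120:440]
cv2.imwrite("pics/a.png",cv2.resize(a,None,fx=2.7,fy=2.7,interpolation=2));cv2.imwrite("pics/b.png",cv2.resize(b,None,fx=2.5,fy=2.5,interpolation=2))
```

```text
(no output)
```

View pics/a.png

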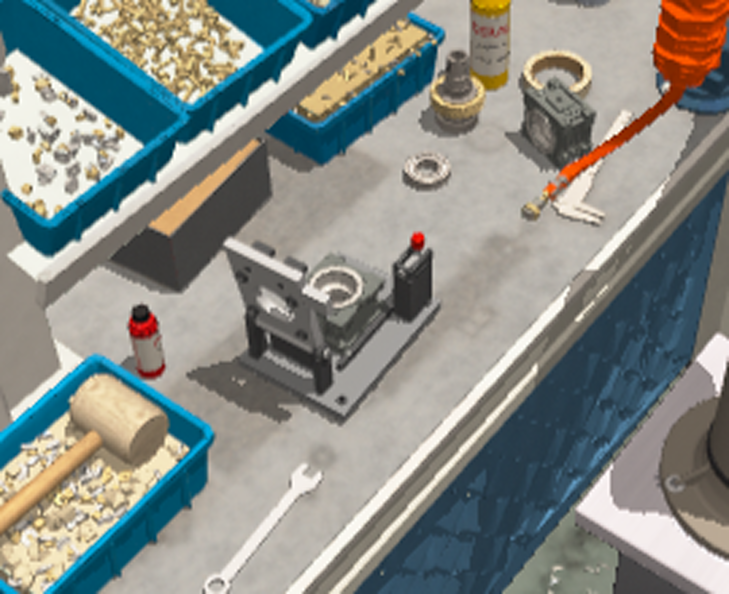

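View pics/b.png

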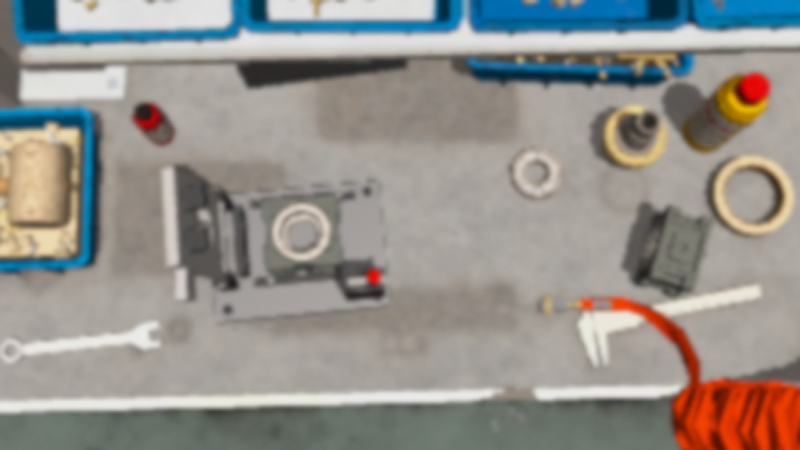

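The scene shows the leaf standing open at crop a (275,280), the housing behind it at (340,285), and the red knob at (418,238). In the top view the housing is at crop b (302,232) and the knob at (374,277), with the plate's corners visible.

Run:
```python
from h import *
from scipy.optimize import least_squares
np.set_printoptions(precision=4,suppress=True)
F={n:r.grab_frame(n) for n in("scene","top")}
def a(x,y):return [130+x/2.7,130+y/2.7]
def b(x,y):return [120+x/2.5,130+y/2.5]
J=[("scene",a(345,415),(-90,105,22)),("scene",a(440,305),(-90,-105,22)),("top",b(218,321),(-90,105,22)),("top",b(387,301),(-90,-105,22)),("top",b(381,181),(65,-105,22)),
("scene",[255.6,255.1],(0,0,0)),("top",[237.9,227.2],(0,0,0)),("scene",[242.7,256.7],(0,60,45)),("scene",[233,253.2],(0,85,90)),("top",[207.6,221.8],(0,85,90))]
def T(p,P):
    c,s=np.cos(p[2]),np.sin(p[2]);P=np.array(P)/1000
    return np.array([p[0]+c*P[0]-s*P[1],p[1]+s*P[0]+c*P[1],P[2]])
def full(p):
    L=list(J)
    th=p[3]
    L+=[(n,q,(0,85-138*np.cos(th)-6*np.sin(th),90+138*np.sin(th)-0*6+6*np.cos(th)*1)) for n,q in(("scene",[224.5,231.6]),("top",[184.7,216.6]))]
    L+=[(n,q,(0,p[4]*1000,51)) for n,q in(("scene",[253.8,247.6]),("top",[241.3,225.]))]
    L+=[(n,q,(-67,-88+p[5]*1000,138)) for n,q in(("scene",a(418,236)),("top",b(374,277)))]
    return L
# outer normal z: shut +z; opening rotates free end up; normal tilts to +y
def res(p):
    out=[]
    for n,q,P in full(p):
        P=np.array(P,float)
        out+=list(np.array(proj(F[n],T(p,P)))-q)
    return np.array(out+[ (p[5]-.0015)/.001])
import math
_full=full
def full(p):
    L=_full(p);th=p[3]
    for i in(10,11): L[i]=(L[i][0],L[i][1],(0,85-138*math.cos(th)+6*math.sin(th),90+138*math.sin(th)+6*math.cos(th)))
    return L
s=least_squares(res,[.3,.1,.15,1.75,-.01,.001],loss="soft_l1",x_scale=[.01,.01,.1,.1,.01,.001])
print(s.x);print(s.fun[:-1].reshape(-1,2).round(1).tolist())
p=s.x;np.save("jig.npy",p)
for n,z in[("worm_wheel",0),("oil_can",0),("thread_lock",0),("bearing",0),("spanner",0),("next_housing",0)]:
    print(n,*[atz(F[k],q["point"],z)[:2] for k in F for q in r.landmark_of(F[k],n)[:1]])
for P in[(-67,-88,138),(0,-80,60),(0,85,90)]:print(P,T(p,P))
```

```text
[ 0.5184  0.13    0.0587  1.8017 -0.0068  0.0012]
[[-1.5, -0.4], [0.4, -2.0], [-1.3, 0.2], [1.2, 2.5], [-0.5, 0.2], [-2.3, -1.2], [1.8, 0.0], [-1.2, 0.1], [2.6, -0.5], [-0.0, 3.0], [-0.2, -0.3], [-0.1, 1.0], [-0.1, -5.2], [-0.7, -0.6], [-0.5, -0.1], [-0.6, 0.3]]
worm_wheel [ 0.6298 -0.3029] [ 0.6425 -0.277 ]
oil_can [ 0.6412 -0.3771] [ 0.6525 -0.3705]
thread_lock [0.6638 0.3082]
bearing [ 0.6087 -0.171 ] [ 0.5966 -0.1702]
spanner [0.3994 0.3894] [0.3986 0.3913]
next_housing [ 0.4842 -0.3199] [ 0.49   -0.3278]
(-67, -88, 138) [0.4566 0.0383 0.138 ]
(0, -80, 60) [0.5231 0.0502 0.06  ]
(0, 85, 90) [0.5134 0.2149 0.09  ]
```

View pics/scene0.png

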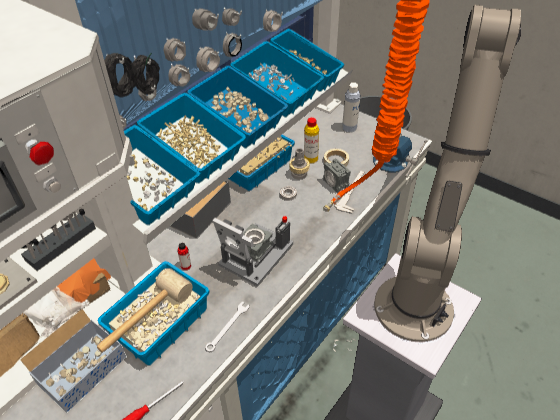

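Run:
```python
from h import *
np.set_printoptions(precision=3,suppress=True)
F={n:r.grab_frame(n) for n in("scene","top")}
# brightest orange mask extents
for n,f in F.items():
    h=cv2.cvtColor(f["pixels"],cv2.COLOR_RGB2HSV); m=(h[...,0]<12)&(h[...,1]>200)&(h[...,2]>150)
    v,u=np.nonzero(m); print(n,u.min(),u.max(),v.min(),v.max())
    for z in(0,.2,.4): print(z,atz(f,(u.max(),v.max()),z),atz(f,(np.median(u),np.median(v)),z))
o=r.get_obs();A=R.from_rotvec(o["orientation"]).as_matrix();print(A)
print(A.T@(np.array([.40,-.45,.33])-o["tcp_pos"])/.25,A.T@(np.array([.53,.0,.33])-o["tcp_pos"])/.25)
```

```text
scene 30 428 0 419
0 [-0.192  0.284  0.   ] [ 0.649 -1.09   0.   ]
0.2 [-0.202  0.385  0.2  ] [ 0.514 -0.787  0.2  ]
0.4 [-0.212  0.485  0.4  ] [ 0.38  -0.484  0.4  ]
top 13 559 160 346
0 [ 0.141 -0.814 -0.   ] [ 0.269 -0.58   0.   ]
0.2 [ 0.17  -0.679  0.2  ] [ 0.277 -0.482  0.2  ]
0.4 [ 0.199 -0.544  0.4  ] [ 0.286 -0.384  0.4  ]
[[ 0.961  0.278 -0.   ]
 [ 0.278 -0.961 -0.   ]
 [-0.     0.    -1.   ]]
[ 1.036 -0.526 -0.395] [ 2.036 -2.11  -0.395]
```

The scene picture shows an orange coil hose hanging in front of the arm (lower end near (385,155)) with a tail running to the bench at (330,205). It lies between the start pose and the jig.

Run:
```python
from h import *
np.set_printoptions(precision=3,suppress=True)
F={n:r.grab_frame(n) for n in("scene","top")}
print(tri([(F["scene"],(387,150)),(F["top"],(400,284))]))
for z in(.1,.2,.3,.4,.5,.6,.8):
    print(z,"scene mid",[atz(F["scene"],q,z) for q in((387,150),(398,90),(412,5))],"top",atz(F["top"],(400,284),z))
m={}
for n,f in F.items():
    h=cv2.cvtColor(f["pixels"],cv2.COLOR_RGB2HSV); m[n]=((h[...,0]<12)&(h[...,1]>200)&(h[...,2]>150)).astype(np.uint8)
    N,l,st,c=cv2.connectedComponentsWithStats(m[n]); 
    for i in range(1,N):
        if st[i,4]>200: print(n,st[i],c[i])
cv2.imwrite("pics/top_c.png",cv2.resize(F["top"]["pixels"][150:,260:,::-1],None,fx=2,fy=2))
w=r.grab_frame("wrist");cv2.imwrite("pics/w0.png",w["pixels"][:,:,::-1]);print(w["eye"],w["attitude"],w["intrinsics"])
```

```text
[ 0.313 -0.283  0.27 ]
0.1 scene mid [array([ 0.384, -0.495,  0.1  ]), array([ 0.547, -0.876,  0.1  ]), array([ 0.886, -1.645,  0.1  ])] top [ 0.333 -0.323  0.1  ]
0.2 scene mid [array([ 0.333, -0.378,  0.2  ]), array([ 0.483, -0.729,  0.2  ]), array([ 0.794, -1.437,  0.2  ])] top [ 0.332 -0.292  0.2  ]
0.3 scene mid [array([ 0.281, -0.262,  0.3  ]), array([ 0.418, -0.583,  0.3  ]), array([ 0.703, -1.229,  0.3  ])] top [ 0.331 -0.262  0.3  ]
0.4 scene mid [array([ 0.23 , -0.146,  0.4  ]), array([ 0.354, -0.436,  0.4  ]), array([ 0.611, -1.022,  0.4  ])] top [ 0.33  -0.231  0.4  ]
0.5 scene mid [array([ 0.178, -0.03 ,  0.5  ]), array([ 0.29, -0.29,  0.5 ]), array([ 0.52 , -0.814,  0.5  ])] top [ 0.329 -0.2    0.5  ]
0.6 scene mid [array([0.127, 0.086, 0.6  ]), array([ 0.225, -0.143,  0.6  ]), array([ 0.429, -0.606,  0.6  ])] top [ 0.328 -0.169  0.6  ]
0.8 scene mid [array([0.024, 0.319, 0.8  ]), array([0.096, 0.15 , 0.8  ]), array([ 0.246, -0.19 ,  0.8  ])] top [ 0.326 -0.108  0.8  ]
scene [ 372    0   57  158 3292] [400.157  72.008]
top [ 389  281  164   66 5150] [474.459 306.948]
top [540 285  20  61 512] [549.156 311.871]
[ 0.259 -0.629  0.374] [-0.254  0.19  -1.28 ] [[325.192   0.    275.79 ]
 [  0.    325.192 209.505]
 [  0.      0.      1.   ]]
```

View pics/top_c.png

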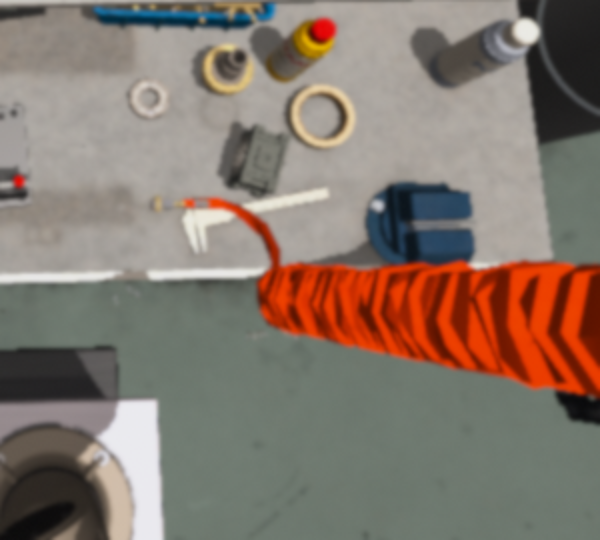

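The crop shows the coil reaching from (265,300), about over the bench's front edge, to the right edge, so it hangs roughly vertical and within the arm's sweep. I'll locate its axis and estimate the arm's link geometry.

Run:
```python
from h import *
np.set_printoptions(precision=3,suppress=True)
F={n:r.grab_frame(n) for n in("scene","top")}
def plane(f,a,b):
    e,d=ray(f,a);_,g=ray(f,b);n=np.cross(d,g);n/=np.linalg.norm(n);return n,n@e
n1,c1=plane(F["scene"],(386,150),(412,2));n2,c2=plane(F["top"],(394,300),(558,315))
d=np.cross(n1,n2);d/=np.linalg.norm(d);print("dir",d)
for z in(.2,.4,.6,1):print(z,np.linalg.solve([n1,n2,[0,0,1]],[c1,c2,z]))
e,dd=ray(F["scene"],(386,157));print("bottom",tri([(F["scene"],(386,154)),(F["top"],(394,300))]))
# arm plane
u=np.array([.278,-.961,0]);n=np.cross(u,[0,0,1])
for q in((432,245),(495,35),(500,15),(465,150),(415,310)):
    e,dd=ray(F["scene"],q);P=e-dd*(n@e)/(n@dd);print(q,"r",P@u,"z",P[2])
o=r.get_obs();print(o["tcp_pos"])
```

```text
dir [ 0.007  0.011 -1.   ]
0.2 [ 0.292 -0.277  0.2  ]
0.4 [ 0.291 -0.28   0.4  ]
0.6 [ 0.289 -0.282  0.6  ]
1 [ 0.287 -0.286  1.   ]
bottom [ 0.288 -0.254  0.285]
(432, 245) r -0.1878671564160824 z 0.48713722392852166
(495, 35) r -0.34658341441624485 z 1.0440786482846605
(500, 15) r -0.31086774542537016 z 1.0533230574431647
(465, 150) r -0.4839925914578048 z 0.9707721792872714
(415, 310) r -0.33187721604972775 z 0.4419862442440068
[ 0.188 -0.648  0.231]
```

View pics/w0.png

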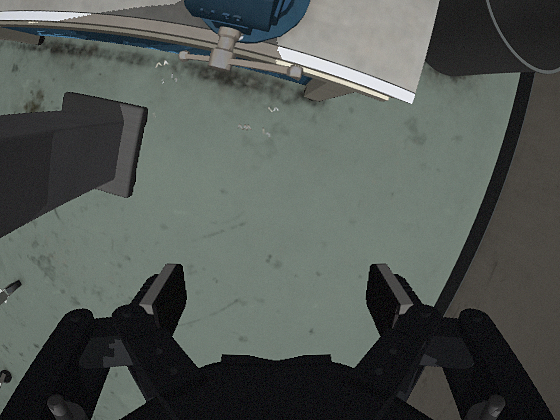

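>>> apply_moves(
  rows=[
    [0,-0.1,-0.2,0,0,0],
    [0,-0.2,-0.4,0,0,0],
    [0,-0.3,-0.6,0,0,0],
    [0,-0.4,-0.8,0,0,0],
    [0,-0.5,-1,0,0,0],
  ],
  claw=0,
)

```text
clock: 3.08
tcp_pos: [0.1526, -0.5273, 0.4832]
orientation: [3.11, 0.441, 0.0]
contact_force: [0.5, -1.2, -0.2]
grip_width: 0.0002
gripper_force: 0.0
```

```bash
python3 -c "
from h import *
o=r.get_obs();print(o['clock'],np.round(o['joints'],4).tolist(),np.round(o['tcp_pos'],4),np.round(o['orientation'],3),np.round(o['contact_force'],1),o['grip_width'])"
```

```text
3.075 [1.1547, 0.1339, 0.0241, 1.4665, -0.0032, 1.5407, -0.1104] [ 0.1526 -0.5273  0.4832] [3.11  0.441 0.   ] [ 0.5 -1.2 -0.2] 0.00016818926985950127
```

>>> apply_moves(
  rows=[
    [0,-0.16,0.12,0,0,0],
    [0,-0.32,0.24,0,0,0],
    [0,-0.48,0.36,0,0,0],
    [0,-0.64,0.48,0,0,0],
    [0,-0.8,0.6,0,0,0],
  ],
)

```text
clock: 3.7
tcp_pos: [0.0969, -0.3349, 0.3305]
orientation: [3.11, 0.441, 0.0]
contact_force: [-0.4, 0.5, 0.3]
grip_width: 0.0001
gripper_force: 0.0
```

>>> apply_moves(
  rows=[
    [0,-0.15,0.12,0,0,0],
    [0,-0.3,0.23,0,0,0],
    [0,-0.4,0.33,0,0,0],
    [0,-0.4,0.33,0,0,0],
  ],
)

```text
clock: 4.2
tcp_pos: [0.0684, -0.2382, 0.2476]
orientation: [-3.108, -0.441, 0.002]
contact_force: [-0.7, -0.3, 0.7]
grip_width: -0.0001
gripper_force: 0.0
```

```bash
python3 -c "
from h import *
o=r.get_obs();print(o['clock'],np.round(o['joints'],4).tolist(),np.round(o['tcp_pos'],4),np.round(o['orientation'],3),np.round(o['contact_force'],1),o['grip_width'])"
```

```text
4.2 [1.1532, -0.318, -0.0878, 2.3913, -0.031, 1.0697, -0.2042] [ 0.0684 -0.2382  0.2476] [-3.108e+00 -4.410e-01  2.000e-03] [-0.7 -0.3  0.7] -7.458536054609604e-05
```

>>> apply_moves(
  rows=[
    [0.172,-0.015,0,0,0,-0.111],
    [0.339,-0.06,0,0,0,-0.222],
    [0.496,-0.133,0,0,0,-0.333],
    [0.638,-0.232,0,0,0,-0.444],
    [0.76,-0.354,0,0,0,-0.556],
  ],
)

```text
clock: 4.82
tcp_pos: [0.2304, -0.1017, 0.2504]
orientation: [2.625, 1.722, 0.004]
contact_force: [0.8, -0.7, 0.3]
grip_width: -0.0001
gripper_force: 0.0
```

>>> apply_moves(
  rows=[
    [0.172,-0.015,0,0,0,-0.111],
    [0.339,-0.06,0,0,0,-0.222],
    [0.45,-0.11,0,0,0,-0.3],
    [0.45,-0.11,0,0,0,-0.3],
  ],
)

```text
clock: 5.32
tcp_pos: [0.2496, 0.0135, 0.2503]
orientation: [2.151, 2.287, 0.003]
contact_force: [0.4, -0.6, 0.0]
grip_width: -0.0
gripper_force: 0.0
```

```bash
python3 -c "
from h import *
o=r.get_obs();print(o['clock'],np.round(o['joints'],4).tolist(),np.round(o['tcp_pos'],4),np.round(o['orientation'],3),np.round(o['contact_force'],1));print(R.from_rotvec(o['orientation']).as_matrix().round(3))"
```

```text
5.325 [0.4967, -0.3257, -0.5955, 2.3579, -0.2068, 1.0625, 0.0886] [0.2496 0.0135 0.2503] [2.151 2.287 0.003] [ 0.4 -0.6  0. ]
[[-0.061  0.998  0.003]
 [ 0.998  0.061  0.   ]
 [-0.     0.003 -1.   ]]
```

>>> apply_moves(
  rows=[
    [-0.05,0.2,-0.1,0,0,0],
    [-0.1,0.4,-0.2,0,0,0],
    [-0.15,0.6,-0.3,0,0,0],
    [-0.2,0.8,-0.3,0,0,0],
    [-0.23,1,-0.3,0,0,0],
  ],
)

```text
clock: 5.95
tcp_pos: [0.5035, -0.0346, 0.3245]
orientation: [2.163, 2.276, 0.002]
contact_force: [0.4, 0.8, -0.6]
grip_width: -0.0
gripper_force: 0.0
```

```bash
cat >> h.py <<'E'
def wray(f,p):
    K=np.array(f["intrinsics"]); v=np.array([(p[0]-K[0,2])/K[0,0],(p[1]-K[1,2])/K[1,1]]);t=np.linalg.norm(v)
    v=v/t*np.sin(t); d=Rm(f)@np.array([v[0],-v[1],-np.cos(t)]); return np.array(f["eye"]),d
def wproj(f,P):
    K=np.array(f["intrinsics"]); c=Rm(f).T@(np.array(P)-np.array(f["eye"])); v=np.array([c[0],-c[1]]);n=np.linalg.norm(v)
    v=v/n*np.arctan2(n,-c[2]); return [K[0,2]+K[0,0]*v[0],K[1,2]+K[1,1]*v[1]]
def T(p,P):
    c,s=np.cos(p[2]),np.sin(p[2]);P=np.array(P)/1000
    return np.array([p[0]+c*P[0]-s*P[1],p[1]+s*P[0]+c*P[1],P[2]])
E
python3 - <<'E'
from h import *
np.set_printoptions(precision=4,suppress=True)
p=np.load("jig.npy")
f=r.grab_frame("wrist");cv2.imwrite("pics/w1.png",f["pixels"][:,:,::-1]);print(f["eye"],Rm(f))
for n,P in dict(c1=(-90,105,22),c2=(-90,-105,22),c3=(65,-105,22),c4=(65,105,22),knob=(-67,-87,138),house=(0,-7,51),hinge=(0,85,90),stop=(0,60,45)).items(): print(n,np.round(wproj(f,T(p,P))))
for t in["housing_centre","leaf_hinge","end_stop","bolt_knob","leaf_push","jig","housing"]:print(t,[(np.round(a["point"],1),round(a["conf"],2)) for a in r.landmark_of(f,t)[:2]])
E
```

```text
[0.4992 0.0389 0.4669] [[ 0.9987 -0.0472 -0.0167]
 [ 0.05    0.9552  0.2917]
 [ 0.0022 -0.2922  0.9564]]
c1 [226. -19.]
c2 [227. 125.]
c3 [340. 125.]
c4 [338. -19.]
knob [233. 111.]
house [294.  49.]
hinge [295. -28.]
stop [293.   2.]
housing_centre [(array([297.8,  52.6]), 0.67)]
leaf_hinge []
end_stop [(array([293.1,   3. ]), 0.7)]
bolt_knob [(array([234.5, 115.9]), 0.58)]
leaf_push [(array([296.4,  52.4]), 0.37)]
jig [(array([295.6,  53.9]), 0.67)]
housing [(array([265.3,  55.2]), 0.74)]
```

View pics/w1.png

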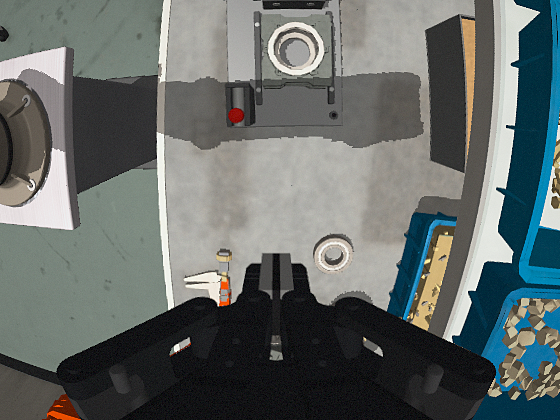

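The wrist picture shows plate corners at (225,126) and (342,125), the knob at (235,116), and the housing ring at (297,50), agreeing with the fit. I'll move over the jig for a more complete view.

>>> apply_moves(
  rows=[
    [0.2,0,-0.05,0,0,0],
    [0.4,0,-0.1,0,0,0],
    [0.52,0,-0.1,0,0,0],
    [0.52,0,-0.1,0,0,0],
  ],
)

```text
clock: 6.85
tcp_pos: [0.4922, 0.1006, 0.3497]
orientation: [2.152, 2.287, 0.002]
contact_force: [-0.6, -0.2, -0.3]
grip_width: -0.0001
gripper_force: 0.0
```

Run:
```python
from h import *
np.set_printoptions(precision=4,suppress=True)
p=np.load("jig.npy")
f=r.grab_frame("wrist");im=f["pixels"][:,:,::-1];cv2.imwrite("pics/w2c.png",cv2.resize(im[0:260,170:410],None,fx=2.3,fy=2.3,interpolation=2));print(f["eye"].tolist() if hasattr(f["eye"],"tolist") else f["eye"],np.array(f["attitude"]).tolist())
import pickle;pickle.dump({k:f[k] for k in("eye","attitude","intrinsics","pixels")},open("w2.pkl","wb"))
for n,P in dict(c1=(-90,105,22),c2=(-90,-105,22),c3=(65,-105,22),c4=(65,105,22),knob=(-67,-87,138),house=(0,-7,51),hinge=(0,85,90),stop=(0,60,45)).items(): print(n,np.round(wproj(f,T(p,P))))
for t in["housing_centre","leaf_hinge","end_stop","bolt_knob","leaf_push","jig","housing"]:print(t,[(np.round(a["point"],1),round(a["conf"],2)) for a in r.landmark_of(f,t)[:2]])
```

```text
[0.4871356974207378, 0.17405144563471758, 0.4921497658975302] [-0.29631556056291275, -0.01109394756551147, 0.05924145149635632]
c1 [232.  73.]
c2 [235. 214.]
c3 [336. 214.]
c4 [340.  74.]
knob [242. 230.]
house [296. 152.]
hinge [299.  82.]
stop [296. 103.]
housing_centre [(array([300.5, 154. ]), 0.86)]
leaf_hinge [(array([295.8,  85.2]), 0.97)]
end_stop [(array([296. , 105.5]), 0.93)]
bolt_knob [(array([237.7, 235.3]), 0.68)]
leaf_push [(array([307.2,  32.9]), 0.66)]
jig [(array([294.1, 145.3]), 0.66)]
housing [(array([271.2, 154.5]), 0.74)]
```

View pics/w2c.png

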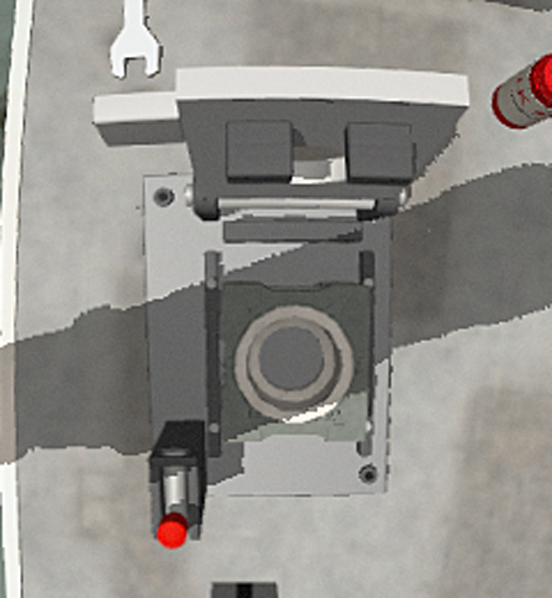

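Run:
```python
from h import *
import pickle
from scipy.optimize import least_squares
np.set_printoptions(precision=4,suppress=True)
f=pickle.load(open("w2.pkl","rb"))
c=lambda x,y:np.array([170+x/2.3,y/2.3])
def lf(th,d,o,x):
    return (x,85-d*np.cos(th)+o*np.sin(th),90+d*np.sin(th)+o*np.cos(th))
def L(p):
    h=p[4]*1e3;hx=p[6]*1e3
    return [(c(145,175),(-90,105,22)),(c(386,493),(65,-105,22)),(c(172,530),(-67,-88+1e3*p[5],138)),(c(220,455),(-44,-75,34)),(c(361,455),(44,-75,34)),
    (c(220,252),(-44,55,34)),(c(361,252),(44,55,34)),(c(293,240),(0,60,60)),(c(295,198),(0,85,90)),
    (c(222,440),(hx-42,h-44,80)),(c(368,440),(hx+42,h-44,80)),(c(222,285),(hx-42,h+44,80)),(c(368,285),(hx+42,h+44,80)),
    (c(178,98),lf(p[3],150,-6,-50)),(c(468,104),lf(p[3],150,-6,50)),(c(178,68),lf(p[3],150,6,-50)),(c(468,74),lf(p[3],150,6,50))]
def res(p): return np.concatenate([np.array(wproj(f,T(p,P)))-q for q,P in L(p)]+[[(p[5]-.0015)/.002]])
p0=np.append(np.load("jig.npy"),0)
s=least_squares(res,p0,loss="soft_l1",x_scale=[.01,.01,.1,.1,.01,.001,.01]);print(s.x);print(s.fun[:-1].reshape(-1,2).round(1).tolist())
np.save("jig2.npy",s.x)
o=r.get_obs();t=np.array(o["tcp_pos"]);A=R.from_rotvec(o["orientation"]).as_matrix()
ji=lambda X:(R.from_euler("z",-s.x[2]).as_matrix()@(X-np.array([s.x[0],s.x[1],0])))*1000
print("tcp in jig",ji(t),"toolx yaw",np.arctan2(-A[0,0],A[1,0]), "cmd yaw err",np.arctan2(-A[0,0],A[1,0])-s.x[2])
```

```text
[ 0.5201  0.1274  0.0752  1.7466 -0.0086  0.0033 -0.0003]
[[-1.2, -0.2], [0.1, 0.6], [-0.1, 0.5], [0.7, 1.3], [-0.7, 0.5], [-1.2, -0.6], [0.5, -0.7], [0.0, 0.3], [0.6, -2.2], [-0.2, 0.5], [0.2, -0.3], [-1.6, 0.1], [1.4, -0.2], [-0.4, 0.1], [1.3, 0.3], [-0.3, -0.5], [0.1, -0.0]]
tcp in jig [-28.9666 -28.2842 348.7136] toolx yaw 0.05393568851260242 cmd yaw err -0.021262286700259668
```

>>> apply_moves(
  rows=[
    [-0.14,0.08,0,0,0,-0.013],
    [-0.227,0.14,0.15,0,0,-0.013],
    [-0.227,0.14,0.4,0,0,-0.013],
    [-0.227,0.14,0.6,0,0,-0.013],
    [-0.227,0.14,0.6,0,0,-0.013],
  ],
)

```text
clock: 7.88
tcp_pos: [0.5287, 0.0422, 0.1956]
orientation: [-2.132, -2.3, 0.009]
contact_force: [0.7, 0.5, 0.9]
grip_width: -0.0001
gripper_force: 0.0
```

```bash
cat >> h.py <<'E'
def st():
    p=np.load("jig2.npy");o=r.get_obs();t=np.array(o["tcp_pos"]);A=R.from_rotvec(o["orientation"]).as_matrix()
    Z=R.from_euler("z",-p[2]).as_matrix()
    print("clk",round(o["clock"],2),"jig",(Z@(t-[p[0],p[1],0])*1000).round(1),"yawerr",round(np.arctan2(-A[0,0],A[1,0])-p[2],4),"toolz(jig)",(Z@A[:,2]).round(3),"F jig",(Z@np.array(o["contact_force"])).round(1),"q",np.round(o["joints"],2).tolist())
E
python3 -c "
from h import *
st()"
```

```text
clk 7.88 jig [  2.2 -85.7 195.6] yawerr 0.0004 toolz(jig) [-0.008  0.    -1.   ] F jig [0.7 0.5 0.9] q [0.34, 0.36, -0.66, 1.9, 0.26, 0.98, -0.36]
```

>>> apply_moves(
  rows=[
    [0,0.016,0.2,0,0,0],
    [0,0.016,0.4,0,0,0],
    [0,0.016,0.58,0,0,0],
    [0,0.016,0.58,0,0,0],
    [0,0.016,0.58,0,0,0],
  ],
)

```text
clock: 8.5
tcp_pos: [0.5377, 0.044, 0.0566]
orientation: [2.134, 2.302, 0.005]
contact_force: [0.7, 0.3, 0.6]
grip_width: -0.0002
gripper_force: 0.0
```

```bash
python3 -c "
from h import *
st()"
```

```text
clk 8.5 jig [ 11.2 -84.5  56.6] yawerr 0.0005 toolz(jig) [ 0.004  0.    -1.   ] F jig [0.8 0.2 0.6] q [0.24, 0.55, -0.56, 1.99, 0.44, 0.72, -0.51]
```

>>> apply_moves(
  rows=[
    [0.04,-0.024,0.02,0,0,0],
    [0.07,-0.024,0.02,0,0,0],
    [0.1,-0.024,0.02,0,0,0],
    [0.12,-0.024,0.02,0,0,0],
    [0.14,-0.024,0.02,0,0,0],
  ],
)

```text
clock: 9.12
tcp_pos: [0.5273, 0.0769, 0.0492]
orientation: [2.136, 2.302, -0.002]
contact_force: [-0.0, -4.9, 4.6]
grip_width: -0.0001
gripper_force: 2.7
```

```bash
python3 -c "
from h import *
st()"
```

```text
clk 9.12 jig [  3.4 -50.9  49.2] yawerr -0.0003 toolz(jig) [ 0.    -0.002 -1.   ] F jig [-0.4 -4.9  4.6] q [0.17, 0.56, -0.55, 2.0, 0.45, 0.7, -0.59]
```

>>> apply_moves(
  rows=[
    [0.01,0,0,0,0,0],
    [0.02,0,0,0,0,0],
    [0.03,0,0,0,0,0],
    [0.035,0,0,0,0,0],
  ],
)

```text
clock: 9.62
tcp_pos: [0.5266, 0.0857, 0.0491]
orientation: [2.136, 2.302, -0.001]
contact_force: [0.6, -5.8, 4.9]
grip_width: 0.0001
gripper_force: 3.0
```

>>> apply_moves(
  rows=[
    [0.006,0,0,0,0,0],
    [0.012,0,0,0,0,0],
  ],
)

```text
clock: 9.88
tcp_pos: [0.5263, 0.0885, 0.0491]
orientation: [2.136, 2.302, -0.002]
contact_force: [0.6, -6.7, 4.0]
grip_width: 0.0002
gripper_force: 2.9
```

```bash
python3 -c "
from h import *
st()"
```

```text
clk 9.88 jig [  3.2 -39.3  49.1] yawerr -0.0004 toolz(jig) [ 0.    -0.002 -1.   ] F jig [ 0.1 -6.7  4. ] q [0.15, 0.56, -0.55, 2.0, 0.45, 0.7, -0.61]
```

Continue in small steps until the force rises.

>>> apply_moves(
  rows=[
    [0.006,0,0,0,0,0],
    [0.01,0,0,0,0,0],
  ],
)

```text
clock: 10.12
tcp_pos: [0.5262, 0.09, 0.0491]
orientation: [2.136, 2.301, -0.004]
contact_force: [1.4, -9.0, 6.2]
grip_width: 0.0
gripper_force: 4.9
```

>>> apply_moves(
  rows=[
    [0.006,0,0,0,0,0],
    [0.01,0,0,0,0,0],
  ],
)

```text
clock: 10.38
tcp_pos: [0.5261, 0.09, 0.0491]
orientation: [2.137, 2.297, -0.008]
contact_force: [0.5, -16.6, 9.3]
grip_width: -0.0004
gripper_force: 7.8
```

```bash
python3 -c "
from h import *
st()"
```

```text
clk 10.38 jig [  3.2 -37.8  49.1] yawerr -0.0027 toolz(jig) [-0.001 -0.006 -1.   ] F jig [ -0.8 -16.6   9.3] q [0.14, 0.56, -0.55, 2.0, 0.45, 0.7, -0.62]
```

>>> apply_moves(
  rows=[
    [-0.12,0,0,0,0,0],
    [-0.14,0,-0.25,0,0,0],
    [-0.14,0,-0.5,0,0,0],
    [-0.14,0,-0.75,0,0,0],
    [-0.14,0,-1,0,0,0],
  ],
)

```text
clock: 11.0
tcp_pos: [0.5276, 0.0608, 0.3007]
orientation: [-2.134, -2.305, -0.001]
contact_force: [2.4, 1.0, -0.0]
grip_width: -0.0004
gripper_force: 0.0
```

>>> apply_moves(
  rows=[
    [0.2,0,-0.15,0,0,0],
    [0.4,-0.01,-0.2,0,0,0],
    [0.4,-0.01,-0.2,0,0,0],
  ],
)

```text
clock: 11.38
tcp_pos: [0.5167, 0.1656, 0.3504]
orientation: [-2.125, -2.313, -0.007]
contact_force: [0.6, 0.1, -0.8]
grip_width: -0.0001
gripper_force: 0.0
```

Run:
```python
from h import *
st()
f=r.grab_frame("wrist");im=f["pixels"][:,:,::-1];cv2.imwrite("pics/w3c.png",cv2.resize(im[0:280,150:430],None,fx=2,fy=2,interpolation=2))
p=np.load("jig2.npy")
for P in[(-42,60,80),(42,60,80),(-42,-28,80),(42,-28,80),(0,60,60)]:print(P,(np.array(wproj(f,T(p,P)))-[150,0])*2)
print([(np.round(2*(np.array(a["point"])-[150,0])),a["conf"]) for a in r.landmark_of(f,"housing_centre")],(np.array(wproj(f,T(p,(0,16,51))))-[150,0])*2)
```

```text
clk 11.38 jig [ -0.6  38.3 350.4] yawerr 0.0098 toolz(jig) [ 0.003  0.003 -1.   ] F jig [ 0.6  0.  -0.8] q [0.22, 0.24, -0.76, 1.68, 0.17, 1.29, -0.49]
(-42, 60, 80) [186.26949288 308.86534777]
(42, 60, 80) [317.69994353 310.01914606]
(-42, -28, 80) [188.28087025 439.69695842]
(42, -28, 80) [313.23994187 440.66269095]
(0, 60, 60) [251.90419356 305.39013809]
[(array([252., 365.]), 0.69)] [251.26545546 366.79661183]
```

View pics/w3c.png

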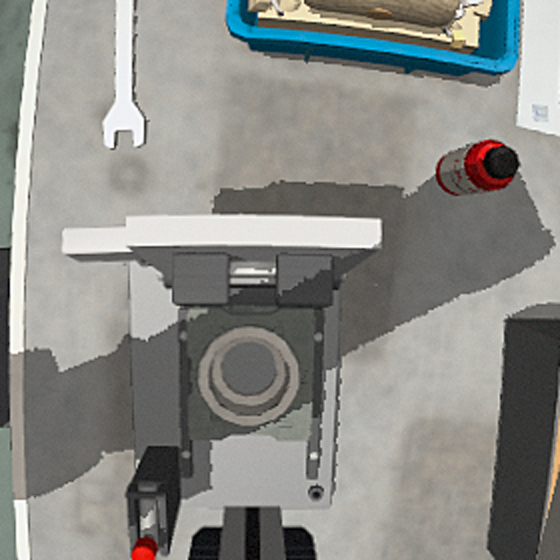

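The housing's near edge is at crop row 439 against 440 predicted for home, so it is seated against the stop. Next: over the leaf to its far side.

>>> apply_moves(
  rows=[
    [0.2,0,0,0,0,0],
    [0.4,0,0,0,0,0],
    [0.44,0,0,0,0,0],
    [0.44,0,0.2,0,0,0],
    [0.44,0,0.38,0,0,0],
  ],
)

```text
clock: 12.1
tcp_pos: [0.5103, 0.2669, 0.2517]
orientation: [2.138, 2.301, -0.002]
contact_force: [-0.3, -1.0, -0.4]
grip_width: -0.0001
gripper_force: 0.0
```

```bash
python3 -c "
from h import *
st()"
```

```text
clk 12.1 jig [  0.7 139.8 251.7] yawerr -0.0016 toolz(jig) [-0.    -0.001 -1.   ] F jig [-0.4 -0.9 -0.4] q [0.01, 0.39, -0.77, 1.73, 0.3, 1.13, -0.78]
```

>>> apply_moves(
  rows=[
    [0.034,0,0.06,0,0,0],
    [0.034,0,0.12,0,0,0],
    [0.034,0,0.12,0,0,0],
  ],
)

```text
clock: 12.48
tcp_pos: [0.5092, 0.2773, 0.2235]
orientation: [-2.136, -2.304, 0.001]
contact_force: [0.0, 0.1, 0.9]
grip_width: 0.0001
gripper_force: 0.0
```

>>> apply_moves(
  rows=[
    [-0.08,0,0,0,0,0],
    [-0.15,0,0,0,0,0],
    [-0.22,0,0,0,0,0],
    [-0.28,0,0,0,0,0],
  ],
)

```text
clock: 12.98
tcp_pos: [0.515, 0.2064, 0.2241]
orientation: [2.136, 2.303, 0.002]
contact_force: [1.6, 3.7, -1.7]
grip_width: 0.0002
gripper_force: 1.7
```

```bash
python3 -c "
from h import *
st()"
```

```text
clk 12.97 jig [  0.9  79.1 224.1] yawerr -0.0002 toolz(jig) [ 0.002  0.    -1.   ] F jig [ 1.9  3.6 -1.7] q [0.11, 0.38, -0.76, 1.82, 0.3, 1.06, -0.68]
```

>>> apply_moves(
  rows=[
    [-0.06,0,0.003,0,0,0],
    [-0.116,0,0.008,0,0,0],
    [-0.169,0,0.025,0,0,0],
    [-0.219,0,0.046,0,0,0],
    [-0.267,0,0.076,0,0,0],
  ],
)

```text
clock: 13.6
tcp_pos: [0.5193, 0.1402, 0.2041]
orientation: [-2.135, -2.304, 0.001]
contact_force: [-0.7, 3.2, 1.0]
grip_width: 0.0002
gripper_force: 1.3
```

```bash
python3 -c "
from h import *
st()"
```

```text
clk 13.6 jig [1.000e-01 1.280e+01 2.041e+02] yawerr 0.0008 toolz(jig) [-0. -0. -1.] F jig [-0.4  3.2  1. ] q [0.22, 0.37, -0.74, 1.87, 0.3, 1.01, -0.57]
```

>>> apply_moves(
  rows=[
    [-0.046,0,0.032,0,0,0],
    [-0.086,0,0.072,0,0,0],
    [-0.122,0,0.115,0,0,0],
    [-0.154,0,0.163,0,0,0],
    [-0.181,0,0.213,0,0,0],
  ],
)

```text
clock: 14.22
tcp_pos: [0.5231, 0.095, 0.1505]
orientation: [2.136, 2.303, -0.001]
contact_force: [-0.3, -0.8, 1.5]
grip_width: -0.0001
gripper_force: 1.1
```

```bash
python3 -c "
from h import *
st()"
```

```text
clk 14.22 jig [  0.5 -32.6 150.5] yawerr 0.0004 toolz(jig) [ 0.    -0.001 -1.   ] F jig [-0.4 -0.8  1.5] q [0.27, 0.43, -0.7, 1.94, 0.35, 0.9, -0.54]
```

>>> apply_moves(
  rows=[
    [-0.021,0,0.051,0,0,0],
    [-0.038,0,0.106,0,0,0],
    [-0.048,0,0.162,0,0,0],
    [-0.052,0,0.195,0,0,0],
  ],
)

```text
clock: 14.72
tcp_pos: [0.5236, 0.0829, 0.1015]
orientation: [-2.135, -2.304, 0.001]
contact_force: [0.6, -1.2, 2.6]
grip_width: -0.0002
gripper_force: 1.0
```

```bash
python3 -c "
from h import *
st()"
```

```text
clk 14.72 jig [ 1.000e-01 -4.470e+01  1.015e+02] yawerr 0.0008 toolz(jig) [-0.001 -0.    -1.   ] F jig [ 0.5 -1.2  2.6] q [0.25, 0.49, -0.66, 1.98, 0.41, 0.81, -0.57]
```

>>> apply_moves(
  rows=[
    [0,0,0.015,0,0,0],
    [0,0,0.026,0,0,0],
    [0,0,0.032,0,0,0],
    [0,0,0.036,0,0,0],
  ],
)

```text
clock: 15.22
tcp_pos: [0.5238, 0.0832, 0.0958]
orientation: [2.134, 2.303, -0.002]
contact_force: [-9.7, -4.1, 31.7]
grip_width: -0.0
gripper_force: 15.8
```

```bash
python3 -c "
from h import *
st()"
```

```text
clk 15.22 jig [  0.3 -44.4  95.8] yawerr 0.0008 toolz(jig) [ 0.    -0.002 -1.   ] F jig [-10.   -3.4  31.7] q [0.24, 0.5, -0.65, 1.98, 0.42, 0.8, -0.58]
```

>>> apply_moves(
  rows=[
    [0,0,-0.2,0,0,0],
    [-0.05,-0.05,-0.33,0,0,0],
    [-0.2,-0.16,-0.33,0,0,0],
    [-0.31,-0.269,-0.33,0,0,0],
    [-0.31,-0.269,-0.33,0,0,0],
  ],
)

```text
clock: 15.85
tcp_pos: [0.4608, -0.0016, 0.1759]
orientation: [2.139, 2.3, -0.004]
contact_force: [0.9, 0.5, 0.5]
grip_width: -0.0004
gripper_force: 0.0
```

```bash
python3 -c "
from h import *
st()"
```

```text
clk 15.85 jig [ -68.8 -124.2  175.9] yawerr -0.0027 toolz(jig) [-0.001 -0.002 -1.   ] F jig [0.9 0.4 0.5] q [0.51, 0.27, -0.73, 2.07, 0.24, 0.88, -0.29]
```

>>> apply_moves(
  rows=[
    [0,0.006,0.12,0,0,0],
    [0,0.006,0.208,0,0,0],
    [0,0.006,0.208,0,0,0],
  ],
)

```text
clock: 16.23
tcp_pos: [0.4636, 0.002, 0.1231]
orientation: [-2.132, -2.304, 0.001]
contact_force: [-0.5, 0.7, -0.6]
grip_width: 0.0002
gripper_force: 0.0
```

>>> apply_moves(
  rows=[
    [0.03,0,0,0,0,0],
    [0.06,0,0,0,0,0],
    [0.085,0,0,0,0,0],
    [0.11,0,0,0,0,0],
    [0.13,0,0,0,0,0],
  ],
)

```text
clock: 16.85
tcp_pos: [0.4619, 0.0335, 0.1244]
orientation: [2.135, 2.304, 0.0]
contact_force: [1.5, -1.4, 0.2]
grip_width: -0.0001
gripper_force: 0.8
```

```bash
python3 -c "
from h import *
st()"
```

```text
clk 16.85 jig [-65.1 -89.3 124.4] yawerr 0.0009 toolz(jig) [ 0.001 -0.    -1.   ] F jig [ 1.4 -1.5  0.2] q [0.4, 0.36, -0.71, 2.11, 0.33, 0.78, -0.44]
```

>>> apply_moves(
  rows=[
    [0.01,0,0,0,0,0],
    [0.02,0,0,0,0,0],
    [0.026,0,0,0,0,0],
  ],
)

```text
clock: 17.23
tcp_pos: [0.4612, 0.0397, 0.1241]
orientation: [2.136, 2.304, -0.0]
contact_force: [1.3, -1.2, 1.3]
grip_width: 0.0
gripper_force: 0.8
```

>>> apply_moves(
  rows=[
    [0.006,0,0,0,0,0],
    [0.01,0,0,0,0,0],
  ],
)

```text
clock: 17.48
tcp_pos: [0.461, 0.0422, 0.1241]
orientation: [-2.135, -2.304, 0.0]
contact_force: [0.6, -1.3, 1.2]
grip_width: 0.0
gripper_force: 0.8
```

>>> apply_moves(
  rows=[
    [0.006,0,0,0,0,0],
    [0.01,0,0,0,0,0],
  ],
)

```text
clock: 17.73
tcp_pos: [0.4609, 0.0427, 0.1241]
orientation: [2.136, 2.302, -0.003]
contact_force: [0.9, -8.8, 2.6]
grip_width: -0.0
gripper_force: 4.5
```

```bash
python3 -c "
from h import *
st()"
```

```text
clk 17.73 jig [-65.4 -80.  124.1] yawerr -0.0005 toolz(jig) [-0.    -0.003 -1.   ] F jig [ 0.2 -8.8  2.6] q [0.37, 0.36, -0.71, 2.11, 0.34, 0.78, -0.47]
```

>>> apply_moves(
  rows=[
    [0.006,0,0,0,0,0],
    [0.008,0,0,0,0,0],
  ],
)

```text
clock: 17.98
tcp_pos: [0.4609, 0.0429, 0.1241]
orientation: [2.137, 2.299, -0.006]
contact_force: [2.0, -13.5, 5.2]
grip_width: 0.0
gripper_force: 6.6
```

>>> apply_moves(
  rows=[
    [-0.12,0,0,0,0,0],
    [-0.2,0,-0.2,0,0,0],
    [-0.2,0,-0.45,0,0,0],
    [-0.1,0,-0.7,0,0,0],
    [0,0,-0.7,0,0,0],
  ],
)

```text
clock: 18.6
tcp_pos: [0.4627, 0.0481, 0.3033]
orientation: [2.133, 2.299, 0.008]
contact_force: [-0.3, 0.1, -0.7]
grip_width: -0.0002
gripper_force: 0.0
```

Run:
```python
from h import *
st()
f=r.grab_frame("wrist");im=f["pixels"][:,:,::-1];cv2.imwrite("pics/w4c.png",cv2.resize(im[0:280,190:450],None,fx=2.1,fy=2.1,interpolation=2))
p=np.load("jig2.npy")
for P in[(-67,-63,138),(-67,-88,138),(-50,-65,96),(50,-65,96)]:print(P,(np.array(wproj(f,T(p,P)))-[190,0])*2.1)
print([((np.array(a["point"])-[190,0])*2.1,a["conf"]) for a in r.landmark_of(f,"bolt_knob")])
```

```text
clk 18.6 jig [-63.3 -74.8 303.3] yawerr -0.0006 toolz(jig) [ 0.008 -0.    -1.   ] F jig [-0.2  0.2 -0.7] q [0.53, 0.12, -0.82, 1.91, 0.1, 1.15, -0.25]
(-67, -63, 138) [169.88867552 372.85984921]
(-67, -88, 138) [170.14824416 425.26880367]
(-50, -65, 96) [203.159392   360.67763647]
(50, -65, 96) [388.50484821 362.65965313]
[(array([164.43, 370.65]), 0.65)]
```

View pics/w4c.png

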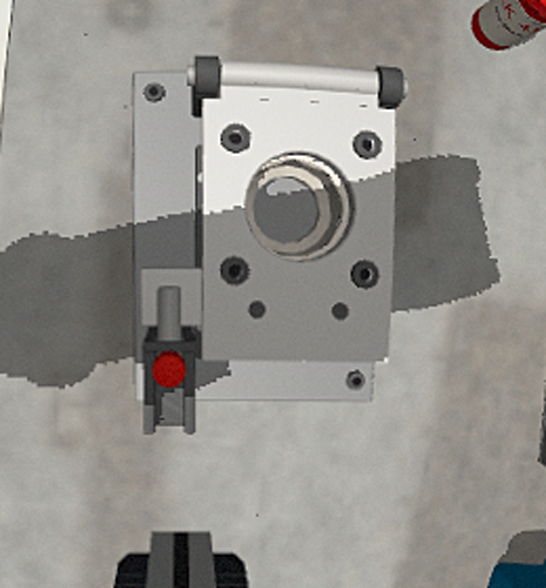

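The leaf lies shut with its free edge at row 360 (predicted 361), and the bolt is out over the ear with the knob at (170,370) against a predicted (170,373). Everything is home and the arm is clear, so I'm handing in.

```bash
python3 -c "
from bench import r
print(r.hand_in())"
```

```text
the job is handed in; nothing more can be done
None
```

The job is handed in after about 19 s on the robot's clock: the housing is against the end stop, the leaf is shut over it and the bolt is fully home over the ear (final wrist picture), and the arm is clear and nothing around the jig was moved, as far as I could see.

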